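Switch on under the splash cover

TASK

Swing the switch box's cover fully open on its hinge, past upright, then push the toggle lever inside over from right to left with a fingertip until it snaps on, feeling for it and never leaning hard on it, because it is delicate and breaks above 16 N. Then lower the cover gently until it is fully shut again and let go, leaving everything else on the worktop undisturbed.

Things in the scene. Friction and masses are not known exactly. Their poses are not given: they have to be found in the camera images.
- switch_box: Grey splash-proof switch box, an open tray fixed to the worktop, 110 mm (its x) x 170 mm (its y) x 64 mm high, walls 5 mm, inner floor 12 mm up. Origin: centre of its underside, on the worktop; x points from its front to its hinge side (away from the robot), y to its left, z up. Inside stands one black toggle lever (see slot_mid).
- slot_mid (a point): Middle of the range in which the lever's pivot can lie, 24 mm above the worktop, fixed in the box (x 0, y 6 mm). The plate's screws sit in slots: the pivot is up to 14 mm to either side along the box's y, not reported, to be felt or seen. Lever: paddle 22 mm wide (x), 7 mm thick (y), top 58 mm above the worktop when upright; the socket at its foot reaches 22 mm above the worktop.
- cover_bar (a point): Middle of the round steel handle bar of the cover, 12 mm thick, 84 mm long, along the box's y. The cover is a white flat plate hinged on the box's far rim (hinge line at box x 58 mm, 64 mm up); the bar is ahead of its front edge beyond a 31 mm gap, 151 mm from the hinge line and, shut, 4 mm above it. It turns easily between fingers.
- cover (a joint): Angle of the cover: 0 shut (lying on the box), growing as it opens upward and back, 1.57 upright, 1.8 fully open. Its hinge is stiff: it stays where it is left; about 2 N at the bar moves it.
- lever (a joint): Toggle lever's angle about the box's x: 0 off (leaning 0.25 rad to the box's right, -y), 0.25 upright, 0.5 on (leaning as far left, +y). Over-centre spring: pushed at its top it gives way at about 6 N, resists less and less up to the middle (8 mm at its top), then snaps over by itself the other 8 mm. Delicate: it breaks above 16 N, as when pushed on against its end stop.
- mug: Bystander: a white mug with a handle, 94 mm tall; origin at the centre of its underside.
- glass: Bystander: a clear drinking glass, 81 mm across, 93 mm tall; origin at the centre of its underside.
- tin: Bystander: a food tin, 75 mm across, 58 mm tall; origin at the centre of its underside.
- spice_jar: Bystander: a spice jar, 45 mm across, 100 mm tall; origin at the centre of its underside.
- mill: Bystander: a salt shaker, 44 mm across, 90 mm tall; origin at the centre of its underside.
- garlic: Bystander: a bulb of garlic, 53 mm; origin at the centre of its underside.
- teaspoon: Bystander: a plain steel teaspoon, 130 mm long, lying at the front; origin at the centre of its underside.
- coffee_maker: Fixed obstacle at the left: a coffee maker, 189 x 220 mm, 310 mm tall, with its carafe; origin at the centre of its underside. Behind and left of it a wall cabinet hangs 370 mm above the worktop. Pass above it or in front of it when coming from the left.

How it is judged (in metres and radians):
On the way, in this order (a step that is already met when the one before it is completed fails the run):
1. the cover stands open, past upright (over 1.57 rad) (value of joint cover above 1.57 rad), for 0.2 s.
2. with the cover open, the lever has snapped on (over 0.42 rad) (value of joint lever above 0.42 rad and value of joint cover above 1.3 rad), for 0.2 s.
At the end, for the whole second after the job is handed in: The lever stays on (over 0.42 rad) and the cover is shut (under 0.06 rad, 9 mm at the bar) (value of joint cover below 0.06 rad and value of joint lever above 0.42 rad); the robot touches nothing.
It fails at once if the lever is pressed with more than 16 N (contact force between lever and anything else above 16 N).
It fails at once if the cover is slammed (shutting faster than 3 rad/s) (velocity of joint cover below -3 rad/s).
It fails at once if a bystander is moved by more than 25 mm (distance of any of mug, glass, tin, spice_jar, mill, garlic, teaspoon from where it was at the start of the episode above 0.025 m).
It also fails if it takes over 69 s, if anything falls off the work surface, if the arm or the gripper's body presses on something with over 40 N, if the wrist force passes 120 N, or if a joint passes its speed limit or range.

ROBOT

A 7-joint arm with a two-finger parallel gripper is mounted at the origin on a cart in front of the work surface, level with it; the furniture and walls round the work are solid. World frame = base frame: x ahead of the robot, y to its left, z up, the work surface at z = 0. Lengths are in mm, angles in rad, forces in N, time in s.
With the tool pointing down it reaches from about 425 to 975 mm from the base axis. Payload 16.7 kg.
Tool frame: the origin (TCP) lies at the very end of the fingers, on their centre line; the grasp point (between the pads) lies 19 mm behind it; z points along the fingers, x is the direction in which the jaws open and shut, and the axes are right-handed (so a half turn about z gives the same grasp; the last joint's range is limited). The gripper opens to 85 mm and grips with 20 to 120 N. Pads are 22 mm wide; open, the fingers measure 114 mm over their backs; the gripper's body (76 mm by 85 mm) begins 54 mm behind the grasp point. The pads swing forward as they close: fully open they stand 13 mm farther back than shut.
Start: joints at [-1.268, 0.426, 0.074, 1.606, -0.034, 1.111, -0.067], TCP at [294.694, 607.232, 231.302] pointing down, gripper open.
Joint ranges: [-2.85, 2.85], [-0.5, 2.14], [-1.23, 1.37], [0.21, 2.46], [-1.02, 4.16], [0.16, 2.05], [-2.73, 2.73]. Speed limits (rad/s): [1.89, 1.89, 2.39, 2.39, 3.01, 3.01, 3.01].

INTERFACE

Orientations are given as a unit quaternion [x, y, z, w].
In Python, from bench import ctrl gives the robot as it stands. The module is installed in compiled form; this text tells all that it offers.
- The arm moves only by the tool send_rows, never from a script. Its argument "steps" is a list of rows, each an object of numbers: "gripper": the gripper's target within -1 to 1 (shut at 1, half-way at 0, fully open at -1); "tx", "ty", "tz": the shift along the tool's x, y, z in mm; "twist": the turn about the tool's z in degrees. In form: [{"gripper": .., "tx": .., "ty": .., "tz": .., "twist": ..}, ...]. A call has 1 to 5 rows; each row is the pose to reach, as a shift and turn from the pose commanded when the call began, along the tool's axes at that moment; what a row does not reach only later rows make up. A row lasts 1/8 s, in which the tool goes at most 62.5 mm and 10.7 degrees, less where a joint would pass 70% of its speed; a pose out of reach is approached as far as the arm can. A call with a gripper value outside its range is refused whole. The fingers move at their own pace and stop on an object; "force" is the grip in N (left out, the last holds). Time passes only in rows, so rows that repeat a pose let the fingers close. It gives the time, the measured TCP pose, the force and the opening at its end, in the units of the state.
- ctrl.read_state(): the state, without advancing time (a new reading comes with each control period).
- ctrl.read_camera(name): name is "scene" or "top"; returns the picture (400x640x3 uint8, red, green, blue); there is no depth.
- ctrl.calibration(name): a dict with "K" (3x3 intrinsics, pixels), "rvec" (rotation vector, rad) and "tvec" (3), from world to camera coordinates, as OpenCV has them. Camera axes: x right, y down, z forward; pixel columns grow to the right and rows downward; lengths in mm; the calibration is good to about 2 mm. A picture is of the moment at which its call begins. calibration takes no time and is no camera call.
- ctrl.hand_in(): hands the job in, once; it reports no verdict.
The state is a dict: "time_s": time; "qpos": joint angles; "qd": joint speeds; "joint_efforts": joint torques, N m; "tool_pos": TCP position; "eef_rot": TCP orientation; "ft_force": force on the tool from outside, world axes, zero at the start; "wrist_torque": the same for the moment, N m; "opening": finger opening in mm.
Only numpy, scipy, OpenCV 4.12 (cv2) and the standard library are available. Lean on these libraries where they do the work, as an engineer would, in place of code of your own. Each camera call takes 0.05 s, during which the arm holds its last target.

## Working session

There is one attempt and no reset: what is moved stays moved. The work goes in short steps, Python scripts to look and compute and a tool call to move; the robot and the scene stay as the last step left them, time stands still between calls to the robot, and variables do not carry over. Pictures are saved under pics/ and viewed, and the job is handed in when it is done.

Besides the shell and the picture viewer there is one more tool, called after "Call:" as a command line: name --argument value ..., lists and objects as JSON in quotes. send_rows: Moves the arm, as the interface text tells. Its arguments: {"type":"object","properties":{"steps":{"type":"array"},"force":{"type":"number"}},"required":["steps"]}

```bash
mkdir -p pics
python3 - <<'E'
from bench import ctrl
import cv2
s=ctrl.read_state()
for k,v in s.items(): print(k,v)
for n in("scene","top"):
    im=ctrl.read_camera(n); cv2.imwrite(f"pics/{n}0.png",im[:,:,::-1]); print(n,ctrl.calibration(n))
E
```

```text
time_s 0.0
qpos [-1.26851277  0.42673951  0.07384785  1.60657514 -0.03408164  1.11080957
 -0.06707538]
qd [-2.85986387e-04 -1.12925100e-05 -5.60541367e-04 -3.20662127e-04
 -1.21601238e-03 -9.11915432e-04 -2.01995323e-03]
joint_efforts [ 2.51118610e-03 -9.49858975e+01  3.76189157e+00 -4.63512862e+01
  1.93034601e-02  1.00213598e-02  5.31280406e-07]
tool_pos [294.54151508 606.90954929 230.61956876]
eef_rot [ 8.47515749e-01  5.30769866e-01 -5.08152132e-04  3.82833266e-04]
ft_force [ 0.16175217 -0.0804188  -0.06043563]
wrist_torque [-0.02132869  0.03868653 -0.01255325]
opening 85.43986633530201
scene {'K': array([[441.6462964 ,   0.        , 310.0714121 ],
       [  0.        , 441.6462964 , 203.80129455],
       [  0.        ,   0.        ,   1.        ]]), 'rvec': array([ 2.34453857, -0.49720937,  0.18293233]), 'tvec': array([-502.27468303,  273.94253083,  859.28129834])}
top {'K': array([[435.83256961,   0.        , 319.71655289],
       [  0.        , 435.83256961, 198.04052274],
       [  0.        ,   0.        ,   1.        ]]), 'rvec': array([ 2.1600724 , -2.15000001,  0.14540101]), 'tvec': array([  88.8430262 ,  575.09872586, 1025.65583576])}
```

```bash
ls .
```

```text
pics
```

View pics/scene0.png

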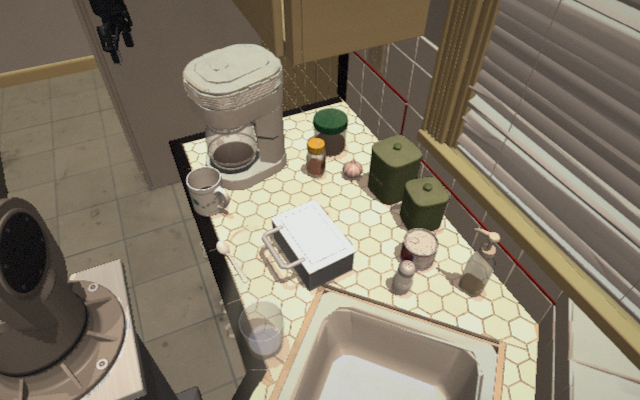

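View pics/top0.png

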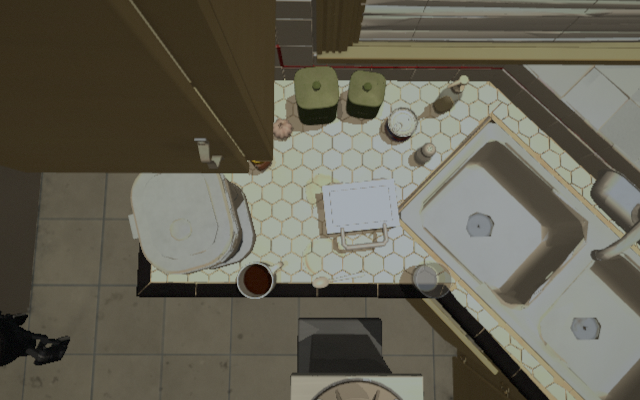

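```bash
cat > h.py <<'E'
import numpy as np, cv2
from bench import ctrl
from scipy.spatial.transform import Rotation as R
def cam(n):
    c=ctrl.calibration(n); return c["K"],cv2.Rodrigues(c["rvec"])[0],c["tvec"]
def ray(n,uv):
    K,r,t=cam(n); d=r.T@np.linalg.inv(K)@np.array([uv[0],uv[1],1.]); return -r.T@t,d
def onz(n,uv,z):
    o,d=ray(n,uv); return o+d*(z-o[2])/d[2]
def tri(a,b):
    o1,d1=ray("scene",a);o2,d2=ray("top",b);d1=d1/np.linalg.norm(d1);d2=d2/np.linalg.norm(d2)
    s=np.linalg.lstsq(np.c_[d1,-d2],o2-o1,rcond=None)[0]
    p,q=o1+s[0]*d1,o2+s[1]*d2; return (p+q)/2,np.linalg.norm(p-q)
def proj(n,P):
    c=ctrl.calibration(n); return cv2.projectPoints(np.float64(P).reshape(-1,3),c["rvec"],c["tvec"],c["K"],None)[0].reshape(-1,2)
def snap(n,name,crop=None,f=1):
    im=ctrl.read_camera(n)[:,:,::-1].copy(); cv2.imwrite(f"pics/{name}_full.png",im)
    if crop: x0,y0,x1,y1=crop; cv2.imwrite(f"pics/{name}.png",cv2.resize(im[y0:y1,x0:x1],None,fx=f,fy=f,interpolation=cv2.INTER_CUBIC))
    return im
E
python3 - <<'E'
import cv2
a=cv2.imread("pics/scene0.png")[190:300,250:370];b=cv2.imread("pics/top0.png")[165:265,300:420]
cv2.imwrite("pics/s0c.png",cv2.resize(a,None,fx=5,fy=5,interpolation=cv2.INTER_CUBIC))
cv2.imwrite("pics/t0c.png",cv2.resize(b,None,fx=6,fy=6,interpolation=cv2.INTER_CUBIC))
E
```

```text
(no output)
```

View pics/s0c.png

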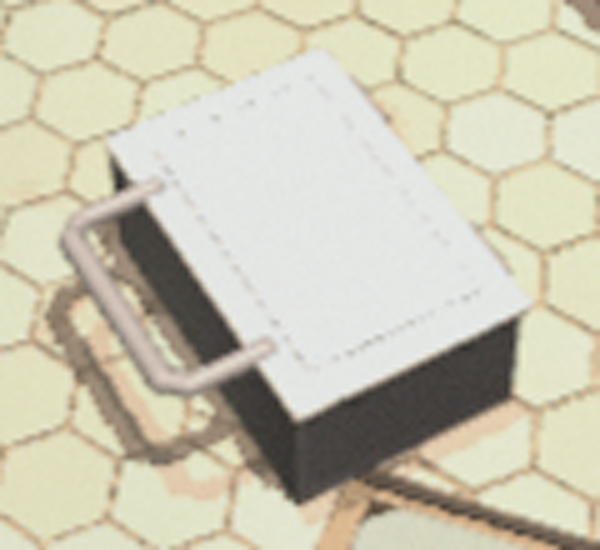

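View pics/t0c.png

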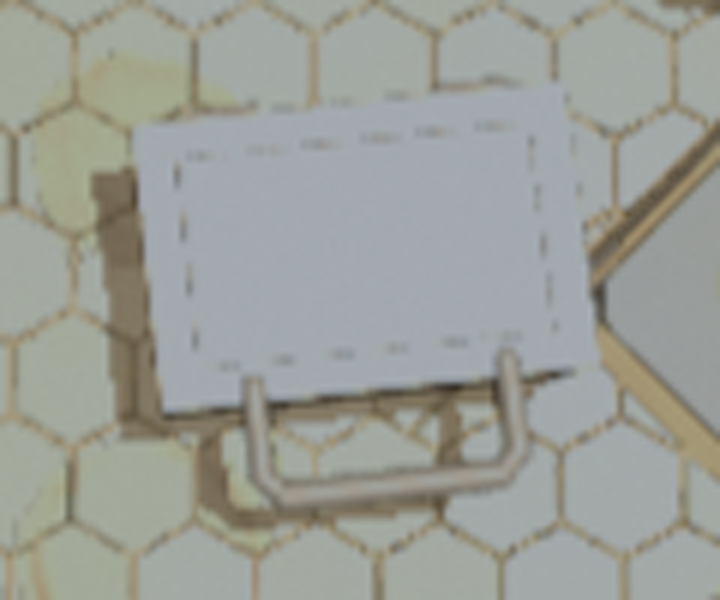

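Run:
```python
from h import *
T=lambda u,v:((u+.5)/6-.5+300,(v+.5)/6-.5+165)
S=lambda u,v:((u+.5)/5-.5+250,(v+.5)/5-.5+190)
np.set_printoptions(precision=1,suppress=True)
tc=[T(135,128),T(563,85),T(600,365),T(163,412)]
sc=[S(322,50),S(530,308),S(300,420),S(110,140)]
for a,b in zip(sc,tc):
    print(tri(a,b),onz("top",b,67),onz("scene",a,67))
# bar corners (outer bend) 
bt=[T(280,497),T(508,468)]; bs=[S(72,245),S(168,383)]
for a,b in zip(bs,bt): print("bar",tri(a,b),onz("top",b,68),onz("scene",a,68))
print(onz("scene",S(300,502),0),onz("scene",S(514,402),0))
```

```text
(array([598.5,  86.4,  68.7]), np.float64(2.292938340256573)) [599.9  86.1  67. ] [598.  88.  67.]
(array([617.3, -83.9,  66.9]), np.float64(1.6014502885565798)) [618.1 -84.1  67. ] [616.5 -83.8  67. ]
(array([506.3, -96.4,  68. ]), np.float64(0.6394232390077478)) [506.7 -96.7  67. ] [506.3 -95.7  67. ]
(array([487.9,  74.7,  68.8]), np.float64(0.8492306783357593)) [487.5  74.7  67. ] [488.7  76.2  67. ]
bar (array([454.2,  29. ,  63.6]), np.float64(1.2218839374394523)) [454.7  29.2  68. ] [452.7  25.7  68. ]
bar (array([465.1, -59.3,  69.6]), np.float64(2.3919034539779047)) [466.3 -59.8  68. ] [464.2 -58.   68. ]
[507.2 -91.9   0. ] [613.6 -83.6   0. ]
```

```bash
cat >> h.py <<'E'
np.set_printoptions(precision=1,suppress=True)
BO=np.array([552.5,-4.8,0]);BY=np.radians(6.2)
ex=np.array([np.cos(BY),np.sin(BY),0]);ey=np.array([-np.sin(BY),np.cos(BY),0]);ez=np.array([0,0,1.])
def w(x,y,z): return BO+ex*x+ey*y+ez*z
def b(p): d=np.asarray(p)-BO; return np.array([d@ex,d@ey,d[2]])
def show():
    s=ctrl.read_state(); r=R.from_quat(s["eef_rot"]).as_matrix()
    print("t %.2f"%s["time_s"],"tcp",s["tool_pos"],"box",b(s["tool_pos"]),"yaw %.1f"%np.degrees(np.arctan2(r[1,0],r[0,0])),"tilt",r[:,2].round(3),"F",s["ft_force"],"open %.1f"%s["opening"],"q",s["qpos"].round(2)); return s,r
def to(P,s=None,r=None):
    s,r=show(); print("shift to",P,"=",r.T@(np.asarray(P)-s["tool_pos"]))
E
python3 - <<'E'
from h import *
for nm,uv,z in [("cm top front-left",(150,270),310),("cm top front-right",(232,262),310),("cm top back right",(228,175),310),("carafe front",(253,255),60),("mug l",(238,284),94),("mug r",(275,283),94),("mug top",(258,265),94),("mugbot",(258,300),94),("glass",(431,264),93),("glass",(431,298),93),("glass r",(451,280),93),("cab corner",(250,172),370),("counter edge",(300,283),0),("jar",(262,163),100),("spoon",(320,283),5),("spoon e",(365,275),5)]:
    print(nm,onz("top",uv,z))
show()
E
```

```text
cm top front-left [408.9 391.9 310. ]
cm top front-right [423.5 247.5 310. ]
cm top back right [580.2 259.6 310. ]
carafe front [436.2 247.5  60. ]
mug l [371.3 274.6  94. ]
mug r [373.9 191.5  94. ]
mug top [413.8 230.6  94. ]
mugbot [336.3 228.9  94. ]
glass [ 417.7 -161.4   93. ]
glass [ 342.2 -159.2   93. ]
glass r [ 382.1 -205.6   93. ]
cab corner [574.4 210.1 370. ]
counter edge [368.3 139.    0. ]
jar [647.7 225.9 100. ]
spoon [368.9  89.8   5. ]
spoon e [388.7 -20.8   5. ]
t 0.10 tcp [294.5 606.9 230.7] box [-190.4  636.   230.7] yaw 64.1 tilt [-0. -0. -1.] F [-0.2 -0.6  0.8] open 85.2 q [-1.3  0.4  0.1  1.6 -0.   1.1 -0.1]
```

Call:
send_rows --steps '[{"gripper": -1, "tx": 0, "ty": 0, "tz": -60, "twist": 0}, {"gripper": -1, "tx": 0, "ty": 0, "tz": -120, "twist": 0}, {"gripper": -1, "tx": -40, "ty": 32, "tz": -130, "twist": 0}, {"gripper": -1, "tx": -85, "ty": 67, "tz": -130, "twist": 0}, {"gripper": -1, "tx": -130, "ty": 102, "tz": -130, "twist": 0}]'

```text
time_s: 0.72
tool_pos: [329.9, 443.9, 361.1]
eef_rot: [0.848, 0.531, -0.0, 0.0]
ft_force: [1.2, -0.5, 0.4]
opening: 85.3
```

Run:
```python
from h import *
show()
to([350,330,360]);to([400,150,350])
snap("scene","s1")
```

```text
t 0.72 tcp [329.9 443.9 361.1] box [-172.9  470.1  361.1] yaw 64.1 tilt [-0. -0. -1.] F [ 1.2 -0.5  0.4] open 85.3 q [-1.2  0.1  0.1  1.7 -0.   1.3  0.1]
t 0.72 tcp [329.9 443.9 361.1] box [-172.9  470.1  361.1] yaw 64.1 tilt [-0. -0. -1.] F [ 1.2 -0.5  0.4] open 85.3 q [-1.2  0.1  0.1  1.7 -0.   1.3  0.1]
shift to [350, 330, 360] = [-93.7  67.8   1.1]
t 0.72 tcp [329.9 443.9 361.1] box [-172.9  470.1  361.1] yaw 64.1 tilt [-0. -0. -1.] F [ 1.2 -0.5  0.4] open 85.3 q [-1.2  0.1  0.1  1.7 -0.   1.3  0.1]
shift to [400, 150, 350] = [-233.8  191.4   11.2]
```

View pics/s1_full.png

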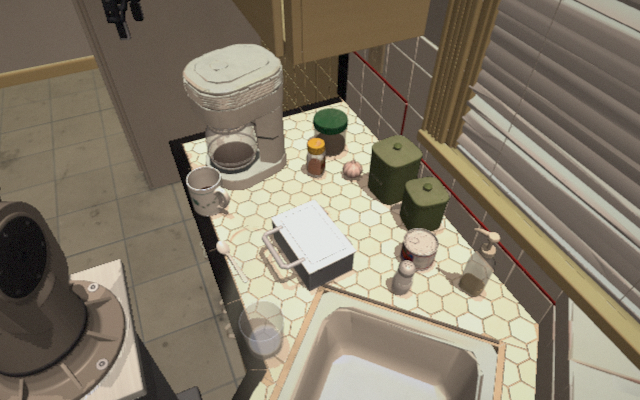

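Run:
```python
from h import *
print(proj("scene",[[330,444,361],[294,607,231]]),proj("top",[[330,444,361]]))
snap("top","t1")
```

```text
[[134.8  35.5]
 [126.1  59.6]] [[103.3 320. ]]
```

View pics/t1_full.png

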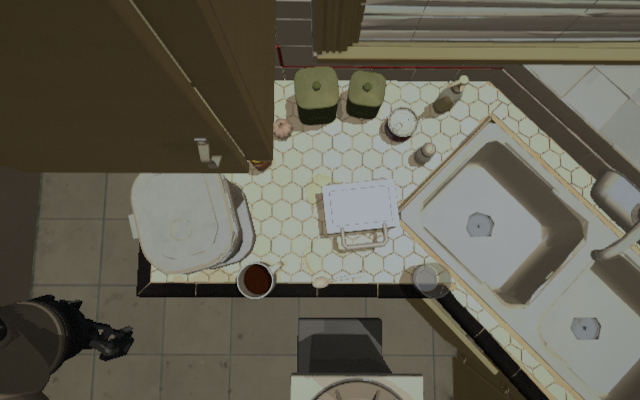

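Call:
send_rows --steps '[{"gripper": -1, "tx": -47, "ty": 34, "tz": 0, "twist": 0}, {"gripper": -1, "tx": -94, "ty": 68, "tz": 0, "twist": 0}, {"gripper": -1, "tx": -138, "ty": 107, "tz": 0, "twist": 10}, {"gripper": -1, "tx": -182, "ty": 148, "tz": 0, "twist": 20}, {"gripper": -1, "tx": -226, "ty": 189, "tz": 0, "twist": 30}]'

```text
time_s: 1.45
tool_pos: [401.2, 158.1, 361.3]
eef_rot: [0.957, 0.291, 0.0, -0.0]
ft_force: [1.7, -0.4, -0.0]
opening: 85.8
```

Run:
```python
from h import *
to(w(-93,0,250))
print(64.1-6.2)
```

```text
t 1.45 tcp [401.2 158.1 361.3] box [-132.8  178.3  361.3] yaw 33.8 tilt [ 0.  0. -1.] F [ 1.7 -0.4 -0. ] open 85.8 q [-0.9 -0.1  0.3  1.9  0.   1.3  0. ]
shift to [460.  -14.8 250. ] = [-47.4 176.5 111.3]
57.89999999999999
```

Call:
send_rows --steps '[{"gripper": 0.2, "tx": -12, "ty": 46, "tz": 28, "twist": 9}, {"gripper": 0.2, "tx": -24, "ty": 92, "tz": 56, "twist": 18}, {"gripper": 0.2, "tx": -36, "ty": 136, "tz": 84, "twist": 27.6}, {"gripper": 0.2, "tx": -47, "ty": 176, "tz": 111, "twist": 27.6}, {"gripper": 0.2, "tx": -47, "ty": 176, "tz": 111, "twist": 27.6}]'

```text
time_s: 2.08
tool_pos: [460.2, -14.9, 248.7]
eef_rot: [0.999, 0.055, -0.001, 0.001]
ft_force: [-1.3, 0.4, -0.1]
opening: 34.2
```

Run:
```python
from h import *
to(w(-93,0,49))
snap("top","t2",(300,150,440,280),5)
snap("scene","s2",(220,150,380,300),5)
```

```text
t 2.08 tcp [460.2 -14.9 248.7] box [-92.8  -0.  248.7] yaw 6.3 tilt [-0. -0. -1.] F [-1.3  0.4 -0.1] open 34.2 q [-0.7  0.   0.6  2.1 -0.   1.   0. ]
shift to [460.  -14.8  49. ] = [  0.4  -0.4 199.7]
```

View pics/s2.png

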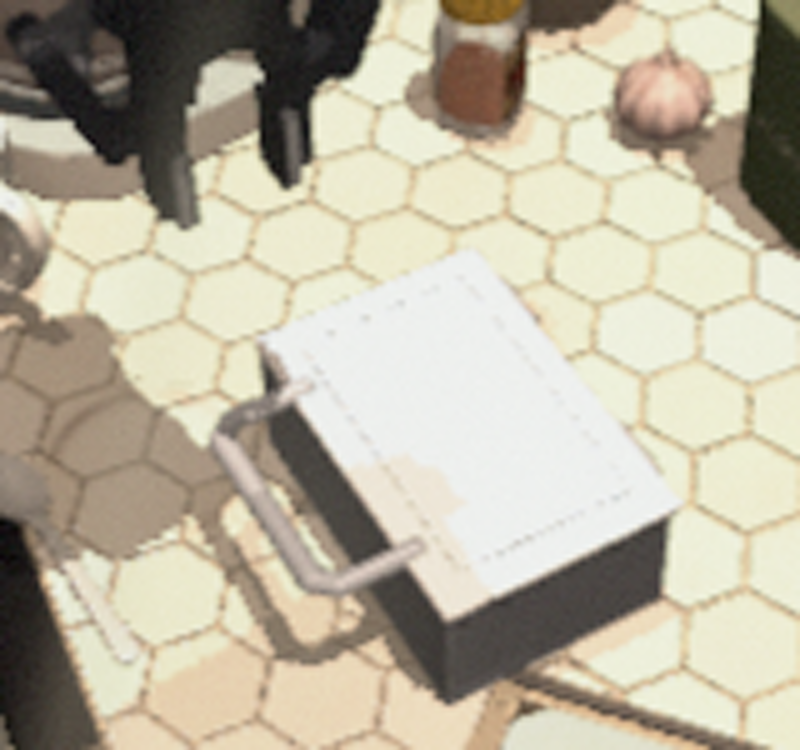

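View pics/t2_full.png

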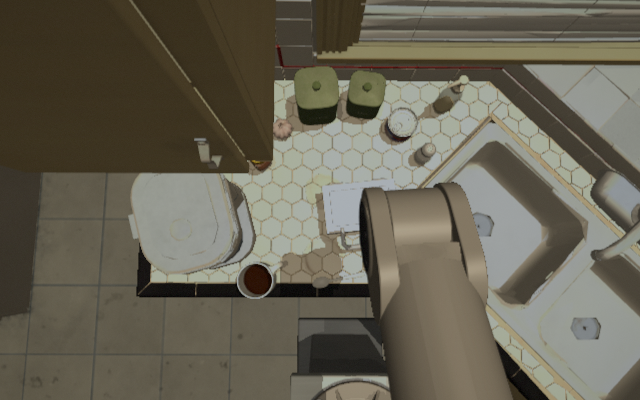

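Call:
send_rows --steps '[{"gripper": 0.2, "tx": 0, "ty": 0, "tz": 50, "twist": 0}, {"gripper": 0.2, "tx": 0, "ty": 0, "tz": 100, "twist": 0}, {"gripper": 0.2, "tx": 0, "ty": 0, "tz": 140, "twist": 0}, {"gripper": 0.2, "tx": 0, "ty": 0, "tz": 163, "twist": 0}, {"gripper": 0.2, "tx": 0, "ty": 0, "tz": 163, "twist": 0}]'

```text
time_s: 2.8
tool_pos: [460.2, -11.2, 86.6]
eef_rot: [0.998, 0.058, -0.001, 0.0]
ft_force: [0.8, -0.6, 0.3]
opening: 34.1
```

Run:
```python
from h import *
to(w(-93,0,49))
snap("scene","s3",(220,170,380,290),5)
```

```text
t 2.80 tcp [460.2 -11.2  86.6] box [-92.4   3.7  86.6] yaw 6.6 tilt [-0. -0. -1.] F [ 0.8 -0.6  0.3] open 34.1 q [-0.6  0.3  0.5  2.2 -0.3  0.7  0.3]
shift to [460.  -14.8  49. ] = [-0.5  3.6 37.6]
```

View pics/s3.png

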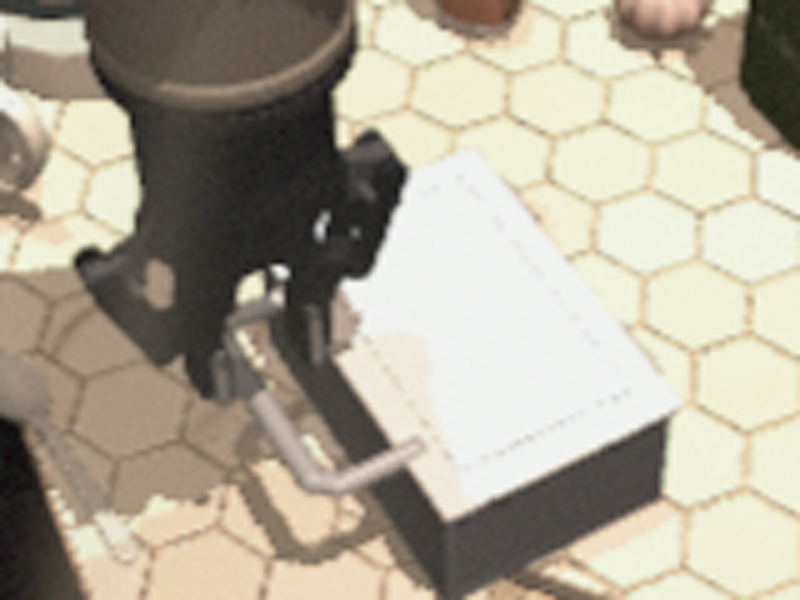

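Call:
send_rows --steps '[{"gripper": 0.2, "tx": 0, "ty": 3, "tz": 13, "twist": 0}, {"gripper": 0.2, "tx": 0, "ty": 3, "tz": 26, "twist": 0}, {"gripper": 0.2, "tx": 0, "ty": 3, "tz": 37, "twist": 0}, {"gripper": 0.2, "tx": 0, "ty": 3, "tz": 37, "twist": 0}]'

```text
time_s: 3.35
tool_pos: [460.6, -15.4, 49.5]
eef_rot: [0.998, 0.057, -0.001, 0.0]
ft_force: [-0.6, 0.5, 0.2]
opening: 34.2
```

Run:
```python
from h import *
to(w(-93,0,49))
```

```text
t 3.35 tcp [460.6 -15.4  49.5] box [-92.5  -0.6  49.5] yaw 6.5 tilt [-0. -0. -1.] F [-0.6  0.5  0.2] open 34.2 q [-0.5  0.4  0.5  2.2 -0.3  0.6  0.3]
shift to [460.  -14.8  49. ] = [-0.5 -0.6  0.5]
```

Call:
send_rows --steps '[{"gripper": 1, "tx": 0, "ty": 0, "tz": 0, "twist": 0}, {"gripper": 1, "tx": 0, "ty": 0, "tz": 0, "twist": 0}, {"gripper": 1, "tx": 0, "ty": 0, "tz": 0, "twist": 0}, {"gripper": 1, "tx": 0, "ty": 0, "tz": 0, "twist": 0}]' --force 25

```text
time_s: 3.85
tool_pos: [458.9, -15.5, 50.0]
eef_rot: [0.998, 0.057, -0.002, -0.0]
ft_force: [-9.6, -2.3, -1.1]
opening: 11.0
```

Run:
```python
from h import *
s,r=show()
# arc shifts
p0=b(s["tool_pos"]); a0=np.arctan2(4,151); Rr=151.05
for th in np.arange(0,1.85,0.1):
    a=a0+th; x=58-Rr*np.cos(a); z=64+Rr*np.sin(a)
    print("%.1f"%th,"bar",x,z,"shift tx %.1f tz %.1f"%(x+93, -(z-68)))
```

```text
t 3.85 tcp [458.9 -15.5  50. ] box [-94.2  -0.5  50. ] yaw 6.5 tilt [-0. -0. -1.] F [-9.6 -2.3 -1.1] open 11.0 q [-0.5  0.4  0.5  2.2 -0.3  0.6  0.3]
0.0 bar -92.99703020044902 67.99992132981322 shift tx 0.0 tz 0.0
0.1 bar -91.84334818138484 83.05448781238368 shift tx 1.2 tz -15.1
0.2 bar -89.1924809589178 97.91866815130908 shift tx 3.8 tz -29.9
0.3 bar -85.07091512207455 112.44394437008762 shift tx 7.9 tz -44.4
0.4 bar -79.51983199428832 126.48518471015919 shift tx 13.5 tz -58.5
0.5 bar -72.59469616322787 139.90209373946283 shift tx 20.4 tz -71.9
0.6 bar -64.36470129697153 152.56061413801814 shift tx 28.6 tz -84.6
0.7 bar -54.912078783748385 164.33426615435326 shift tx 38.1 tz -96.3
0.8 bar -44.33127610308894 175.10541134937301 shift tx 48.7 tz -107.1
0.9 bar -32.72801313783002 184.76642800075587 shift tx 60.3 tz -116.8
1.0 bar -20.21822585599169 193.22078642362874 shift tx 72.8 tz -125.2
1.1 bar -6.926907916908178 200.3840134632697 shift tx 86.1 tz -132.4
1.2 bar 7.013138224098775 206.18453652294664 shift tx 100.0 tz -138.2
1.3 bar 21.46262823395479 210.56439869364527 shift tx 114.5 tz -142.6
1.4 bar 36.277187584847816 213.47983784034594 shift tx 129.3 tz -145.5
1.5 bar 51.30879409678591 214.9017238588108 shift tx 144.3 tz -146.9
1.6 bar 66.40725692629034 214.8158497339565 shift tx 159.4 tz -146.8
1.7 bar 81.42171722365694 213.2230734916523 shift tx 174.4 tz -145.2
1.8 bar 96.2021554647151 210.13930962560943 shift tx 189.2 tz -142.1
```

Call:
send_rows --steps '[{"gripper": 1, "tx": -2, "ty": 0, "tz": 0, "twist": 0}, {"gripper": 1, "tx": -1, "ty": 0, "tz": -8, "twist": 0}, {"gripper": 1, "tx": -1, "ty": 0, "tz": -15, "twist": 0}, {"gripper": 1, "tx": 0, "ty": 0, "tz": -22, "twist": 0}, {"gripper": 1, "tx": 2, "ty": 0, "tz": -30, "twist": 0}]'

```text
time_s: 4.47
tool_pos: [462.6, -15.1, 80.8]
eef_rot: [0.998, 0.057, -0.001, -0.0]
ft_force: [-6.9, -2.4, -0.7]
opening: 10.6
```

Run:
```python
from h import *
show()
snap("scene","s4",(220,130,380,290),5)
```

```text
t 4.47 tcp [462.6 -15.1  80.8] box [-90.5  -0.5  80.8] yaw 6.5 tilt [-0. -0. -1.] F [-6.9 -2.4 -0.7] open 10.6 q [-0.6  0.3  0.5  2.2 -0.3  0.7  0.3]
```

View pics/s4.png

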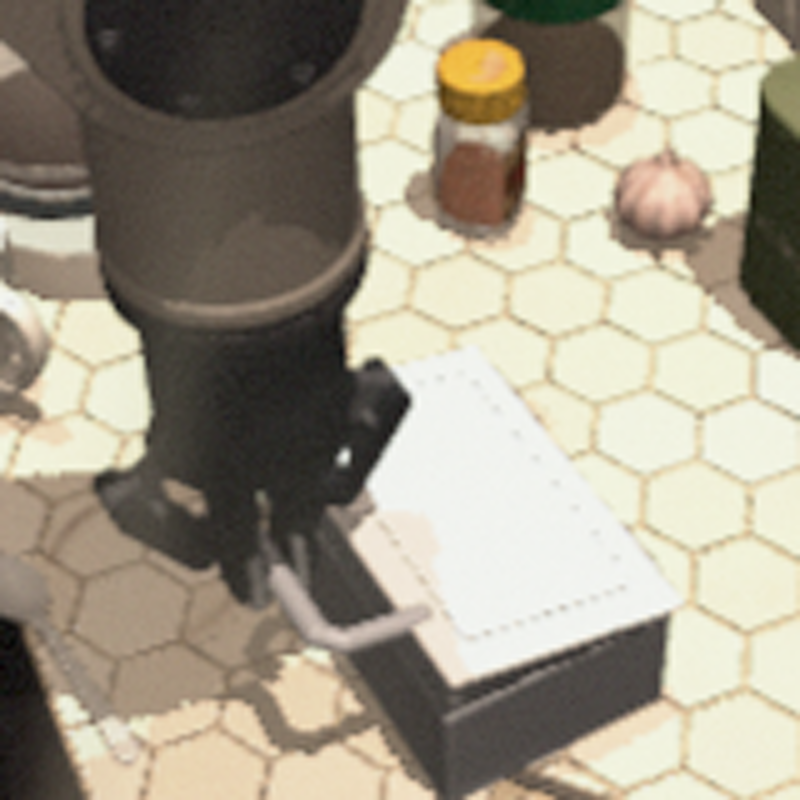

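Call:
send_rows --steps '[{"gripper": 1, "tx": 3, "ty": 0, "tz": -14.5, "twist": 0}, {"gripper": 1, "tx": 8.5, "ty": 0, "tz": -28.5, "twist": 0}, {"gripper": 1, "tx": 15.5, "ty": 0, "tz": -42, "twist": 0}, {"gripper": 1, "tx": 24, "ty": 0, "tz": -54.5, "twist": 0}, {"gripper": 1, "tx": 33.5, "ty": 0, "tz": -66.5, "twist": 0}]'

```text
time_s: 5.15
tool_pos: [494.9, -11.5, 147.7]
eef_rot: [0.998, 0.057, -0.002, -0.0]
ft_force: [-14.7, -3.7, 9.0]
opening: 11.0
```

Run:
```python
from h import *
show()
```

```text
t 5.15 tcp [494.9 -11.5 147.7] box [-58.   -0.4 147.7] yaw 6.5 tilt [-0.  0. -1.] F [-14.7  -3.7   9. ] open 11.0 q [-0.6  0.3  0.6  2.1 -0.2  0.8  0.2]
```

Call:
send_rows --steps '[{"gripper": 1, "tx": 8.5, "ty": 0, "tz": -13, "twist": 0}, {"gripper": 1, "tx": 20, "ty": 0, "tz": -23, "twist": 0}, {"gripper": 1, "tx": 32.5, "ty": 0, "tz": -31.5, "twist": 0}, {"gripper": 1, "tx": 46, "ty": 0, "tz": -38.5, "twist": 0}]'

```text
time_s: 5.65
tool_pos: [542.7, -6.1, 186.7]
eef_rot: [0.998, 0.057, 0.0, -0.0]
ft_force: [-7.6, -3.9, 10.4]
opening: 10.8
```

Run:
```python
from h import *
show()
```

```text
t 5.65 tcp [542.7  -6.1 186.7] box [ -9.8  -0.2 186.7] yaw 6.5 tilt [ 0.  0. -1.] F [-7.6 -3.9 10.4] open 10.8 q [-0.6  0.3  0.6  2.  -0.2  0.9  0.2]
```

Call:
send_rows --steps '[{"gripper": 1, "tx": 13, "ty": 0, "tz": -8, "twist": 0}, {"gripper": 1, "tx": 27.5, "ty": 0, "tz": -12.5, "twist": 0}, {"gripper": 1, "tx": 42, "ty": 0, "tz": -15.5, "twist": 0}, {"gripper": 1, "tx": 57, "ty": 0, "tz": -17, "twist": 0}]'

```text
time_s: 6.15
tool_pos: [600.0, 0.6, 202.9]
eef_rot: [0.998, 0.057, 0.0, -0.0]
ft_force: [-1.4, -2.5, -5.3]
opening: 11.0
```

Run:
```python
from h import *
show()
```

```text
t 6.15 tcp [600.    0.6 202.9] box [ 47.8   0.3 202.9] yaw 6.5 tilt [ 0.  0. -1.] F [-1.4 -2.5 -5.3] open 11.0 q [-0.6  0.4  0.6  1.8 -0.2  1.   0.2]
```

Call:
send_rows --steps '[{"gripper": 1, "tx": 13, "ty": 0, "tz": 1, "twist": 0}, {"gripper": 1, "tx": 26, "ty": 0, "tz": 2, "twist": 0}, {"gripper": 1, "tx": 38, "ty": 0, "tz": 4, "twist": 0}, {"gripper": 1, "tx": 38, "ty": 0, "tz": 4, "twist": 0}]'

```text
time_s: 6.65
tool_pos: [638.5, 4.9, 198.5]
eef_rot: [0.998, 0.057, 0.001, 0.0]
ft_force: [2.0, -2.6, 4.3]
opening: 10.6
```

Run:
```python
from h import *
show()
snap("scene","s5",(220,90,400,270),4)
```

```text
t 6.65 tcp [638.5   4.9 198.5] box [ 86.5   0.3 198.5] yaw 6.5 tilt [ 0. -0. -1.] F [ 2.  -2.6  4.3] open 10.6 q [-0.5  0.4  0.6  1.8 -0.3  1.   0.2]
```

View pics/s5.png

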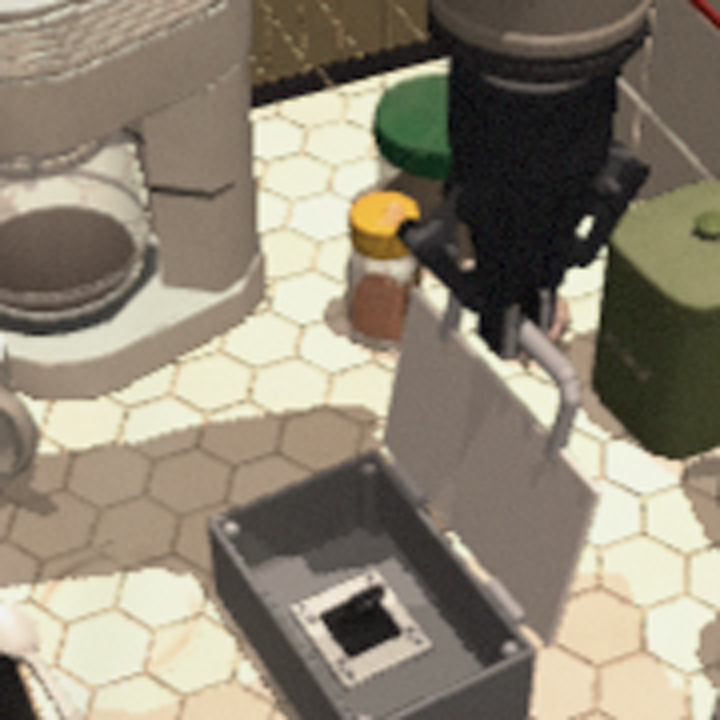

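Call:
send_rows --steps '[{"gripper": 0.2, "tx": 0, "ty": 0, "tz": 0, "twist": 0}, {"gripper": 0.2, "tx": 0, "ty": 0, "tz": 0, "twist": 0}, {"gripper": 0.2, "tx": 0, "ty": 0, "tz": -25, "twist": 0}, {"gripper": 0.2, "tx": 0, "ty": 0, "tz": -60, "twist": 0}, {"gripper": 0.2, "tx": 0, "ty": 0, "tz": -100, "twist": 0}]'

```text
time_s: 7.32
tool_pos: [636.1, 5.3, 299.0]
eef_rot: [0.998, 0.057, -0.001, -0.0]
ft_force: [0.5, 0.1, -0.5]
opening: 33.8
```

Run:
```python
from h import *
show()
snap("scene","s6",(240,190,360,290),6)
snap("top","t6",(300,130,420,260),6)
```

```text
t 7.33 tcp [636.1   5.3 299. ] box [ 84.2   1.  299. ] yaw 6.5 tilt [-0.  0. -1.] F [ 0.5  0.1 -0.5] open 33.8 q [-0.6  0.3  0.6  1.6 -0.2  1.2  0.2]
```

View pics/s6.png

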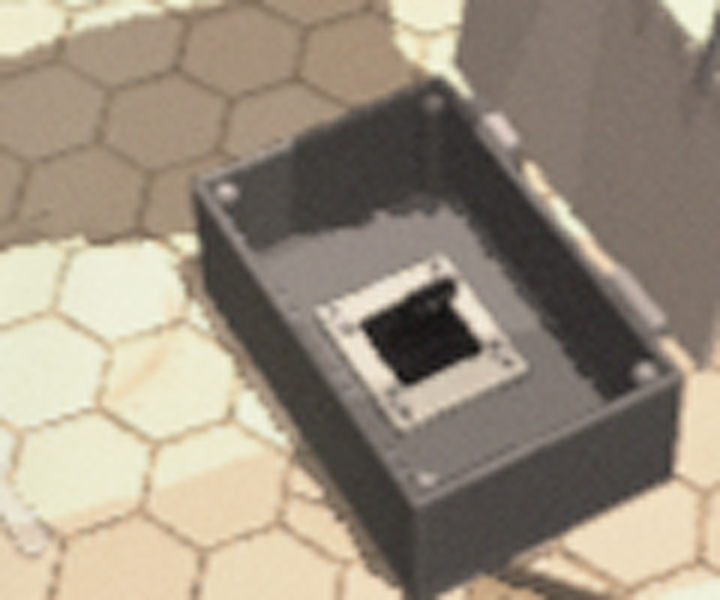

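View pics/t6_full.png

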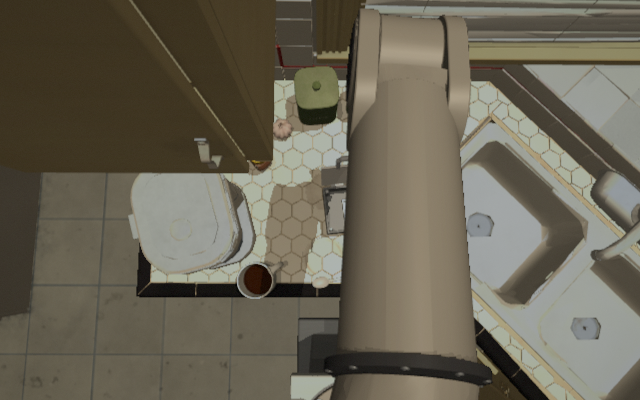

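Run:
```python
from h import *
im=cv2.imread("pics/s6_full.png")[225:265,290:335].astype(float)
im=np.clip((im/255)**0.45*255,0,255).astype(np.uint8)
cv2.imwrite("pics/s6e.png",cv2.resize(im,None,fx=16,fy=14,interpolation=cv2.INTER_CUBIC))
S=lambda p:((np.array(p)-[290,225])*[16,14]+[8,7]).round()
for off in(-14,-7,0,7,14):
    py=6+off
    top=[w(x,py-8.4+d,57) for x in(-11,11) for d in (-3.5,3.5)]
    print(off,S(proj("scene",top)).tolist())
print("plate? socket z22", S(proj("scene",[w(0,6,22)])))
for P in [(-55,-85,64),(-55,85,64),(55,-85,64),(55,85,64)]: print(P,(proj("scene",[w(*P)])-[240,190])*6+3)
```

```text
-14 [[369.0, 292.0], [342.0, 261.0], [509.0, 235.0], [483.0, 204.0]]
-7 [[342.0, 261.0], [317.0, 230.0], [483.0, 204.0], [457.0, 173.0]]
0 [[317.0, 230.0], [291.0, 199.0], [457.0, 173.0], [430.0, 143.0]]
7 [[291.0, 199.0], [265.0, 169.0], [430.0, 143.0], [405.0, 113.0]]
14 [[265.0, 169.0], [240.0, 139.0], [405.0, 113.0], [379.0, 84.0]]
plate? socket z22 [[345. 288.]]
(-55, -85, 64) [[422.1 507.8]]
(-55, 85, 64) [[195.3 178.4]]
(55, -85, 64) [[695.1 374.5]]
(55, 85, 64) [[449.5  70.1]]
```

View pics/s6e.png

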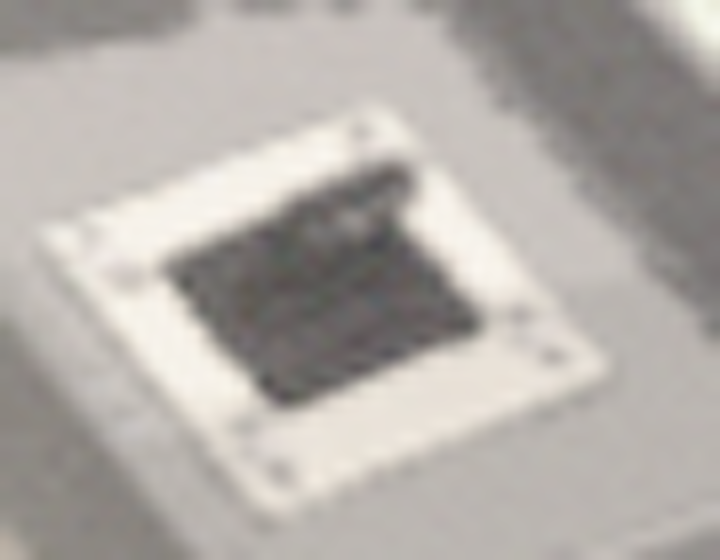

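Call:
send_rows --steps '[{"gripper": 1, "tx": -44, "ty": 23, "tz": 0, "twist": 0}, {"gripper": 1, "tx": -88, "ty": 46, "tz": 0, "twist": 0}, {"gripper": 1, "tx": -88, "ty": 46, "tz": 60, "twist": 0}, {"gripper": 1, "tx": -88, "ty": 46, "tz": 120, "twist": 0}, {"gripper": 1, "tx": -88, "ty": 46, "tz": 180, "twist": 0}]'

```text
time_s: 8.05
tool_pos: [554.0, -50.3, 116.6]
eef_rot: [0.998, 0.057, 0.0, -0.0]
ft_force: [1.5, 1.0, -0.0]
opening: -0.2
```

Call:
send_rows --steps '[{"gripper": 1, "tx": 0, "ty": 0, "tz": 0, "twist": 0}, {"gripper": 1, "tx": 0, "ty": 0, "tz": 0, "twist": 0}]'

```text
time_s: 8.3
tool_pos: [555.2, -51.1, 120.1]
eef_rot: [0.998, 0.057, 0.001, 0.0]
ft_force: [0.0, -0.5, 0.7]
opening: 0.0
```

Run:
```python
from h import *
to(w(-4,-45,47))
snap("scene","s7",(230,140,370,290),5)
```

```text
t 8.30 tcp [555.2 -51.1 120.1] box [ -2.3 -46.3 120.1] yaw 6.5 tilt [ 0. -0. -1.] F [ 0.  -0.5  0.7] open 0.0 q [-0.5  0.4  0.6  2.  -0.3  0.8  0.4]
shift to [553.4 -50.   47. ] = [-1.8 -1.3 73.1]
```

View pics/s7.png

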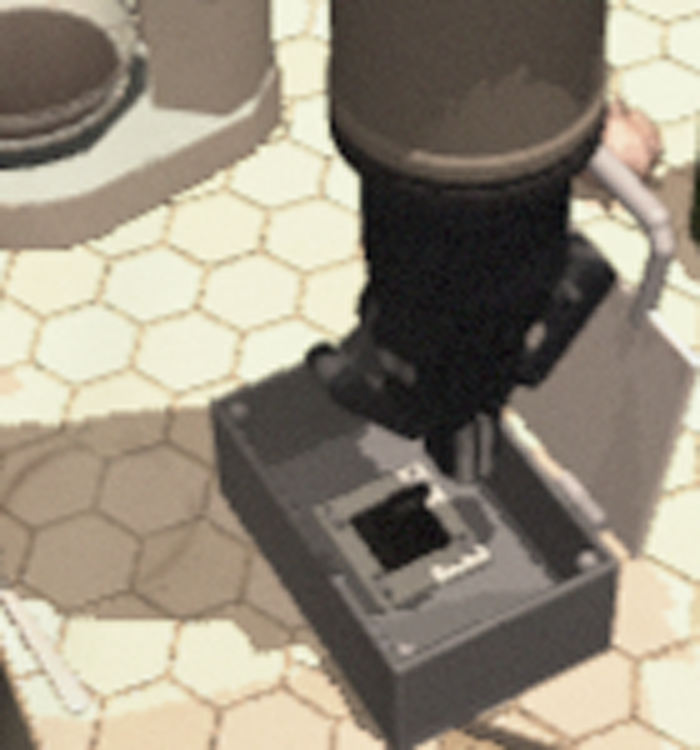

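Call:
send_rows --steps '[{"gripper": 1, "tx": -2, "ty": 0, "tz": 30, "twist": 0}, {"gripper": 1, "tx": -2, "ty": 0, "tz": 55, "twist": 0}, {"gripper": 1, "tx": -2, "ty": 0, "tz": 72, "twist": 0}, {"gripper": 1, "tx": -2, "ty": -5, "tz": 72, "twist": 0}, {"gripper": 1, "tx": -2, "ty": -10, "tz": 72, "twist": 0}]'

```text
time_s: 8.98
tool_pos: [551.9, -40.7, 47.5]
eef_rot: [0.998, 0.057, 0.001, -0.0]
ft_force: [0.4, 0.2, 0.3]
opening: 0.3
```

Call:
send_rows --steps '[{"gripper": 1, "tx": 0, "ty": -2, "tz": 0, "twist": 0}, {"gripper": 1, "tx": 0, "ty": -4, "tz": 0, "twist": 0}, {"gripper": 1, "tx": 0, "ty": -4, "tz": 0, "twist": 0}]'

```text
time_s: 9.35
tool_pos: [550.8, -36.9, 46.5]
eef_rot: [0.998, 0.057, 0.0, -0.0]
ft_force: [-0.2, -0.5, -0.2]
opening: -0.0
```

Run:
```python
from h import *
show()
snap("scene","s8",(260,190,360,290),7)
```

```text
t 9.35 tcp [550.8 -36.9  46.5] box [ -5.1 -31.8  46.5] yaw 6.5 tilt [ 0.  0. -1.] F [-0.2 -0.5 -0.2] open -0.0 q [-0.4  0.5  0.5  2.  -0.4  0.7  0.4]
```

View pics/s8.png

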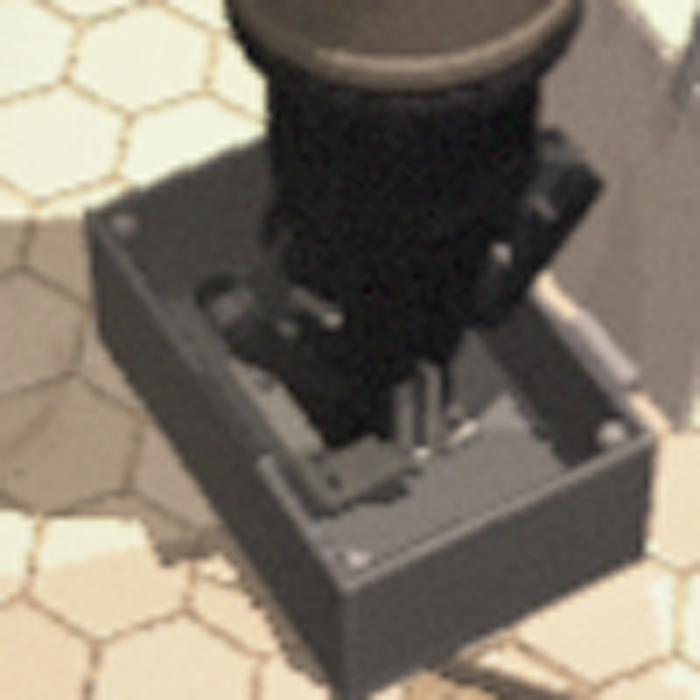

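Call:
send_rows --steps '[{"gripper": 1, "tx": 0, "ty": -2, "tz": -1, "twist": 0}, {"gripper": 1, "tx": 0, "ty": -4, "tz": -1, "twist": 0}, {"gripper": 1, "tx": 0, "ty": -6, "tz": -1, "twist": 0}, {"gripper": 1, "tx": 0, "ty": -7, "tz": -1, "twist": 0}, {"gripper": 1, "tx": 0, "ty": -8, "tz": -1, "twist": 0}]'

```text
time_s: 10.02
tool_pos: [549.8, -29.2, 47.3]
eef_rot: [0.998, 0.057, -0.0, 0.0]
ft_force: [0.0, -0.8, 0.1]
opening: 0.2
```

Call:
send_rows --steps '[{"gripper": 1, "tx": 0, "ty": -1, "tz": 0, "twist": 0}, {"gripper": 1, "tx": 0, "ty": -2, "tz": 0, "twist": 0}, {"gripper": 1, "tx": 0, "ty": -2, "tz": 0, "twist": 0}]'

```text
time_s: 10.4
tool_pos: [549.6, -27.1, 47.3]
eef_rot: [0.998, 0.057, -0.0, -0.0]
ft_force: [0.3, 0.2, 0.4]
opening: -0.1
```

Call:
send_rows --steps '[{"gripper": 1, "tx": 0, "ty": -1, "tz": 0, "twist": 0}, {"gripper": 1, "tx": 0, "ty": -2, "tz": 0, "twist": 0}, {"gripper": 1, "tx": 0, "ty": -2, "tz": 0, "twist": 0}]'

```text
time_s: 10.78
tool_pos: [549.4, -25.1, 47.3]
eef_rot: [0.998, 0.057, -0.0, 0.0]
ft_force: [0.7, 0.2, -0.2]
opening: -0.0
```

Call:
send_rows --steps '[{"gripper": 1, "tx": 0, "ty": -1, "tz": 0, "twist": 0}, {"gripper": 1, "tx": 0, "ty": -2, "tz": 0, "twist": 0}, {"gripper": 1, "tx": 0, "ty": -2, "tz": 0, "twist": 0}]'

```text
time_s: 11.15
tool_pos: [549.2, -23.1, 47.3]
eef_rot: [0.998, 0.057, -0.0, -0.0]
ft_force: [0.0, 0.2, -0.7]
opening: 0.1
```

Call:
send_rows --steps '[{"gripper": 1, "tx": 0, "ty": -1, "tz": 0, "twist": 0}, {"gripper": 1, "tx": 0, "ty": -2, "tz": 0, "twist": 0}, {"gripper": 1, "tx": 0, "ty": -2, "tz": 0, "twist": 0}]'

```text
time_s: 11.52
tool_pos: [549.0, -21.6, 47.3]
eef_rot: [0.998, 0.057, 0.0, 0.0]
ft_force: [0.6, -3.4, 0.8]
opening: 0.3
```

Call:
send_rows --steps '[{"gripper": 1, "tx": 0, "ty": -1, "tz": 0, "twist": 0}, {"gripper": 1, "tx": 0, "ty": -2, "tz": 0, "twist": 0}, {"gripper": 1, "tx": 0, "ty": -2, "tz": 0, "twist": 0}]'

```text
time_s: 11.9
tool_pos: [548.8, -20.1, 47.6]
eef_rot: [0.998, 0.056, 0.0, 0.0]
ft_force: [-0.7, -6.7, 3.9]
opening: -0.1
```

Call:
send_rows --steps '[{"gripper": 1, "tx": 0, "ty": -1, "tz": 0, "twist": 0}, {"gripper": 1, "tx": 0, "ty": -1, "tz": 0, "twist": 0}]'

```text
time_s: 12.15
tool_pos: [548.8, -19.1, 47.6]
eef_rot: [0.998, 0.056, 0.0, 0.0]
ft_force: [0.4, -6.1, 4.6]
opening: -0.2
```

Call:
send_rows --steps '[{"gripper": 1, "tx": 0, "ty": -1, "tz": 0, "twist": 0}, {"gripper": 1, "tx": 0, "ty": -1, "tz": 0, "twist": 0}]'

```text
time_s: 12.4
tool_pos: [548.8, -18.0, 47.6]
eef_rot: [0.998, 0.056, 0.0, 0.0]
ft_force: [0.7, -5.8, 4.9]
opening: 0.3
```

Call:
send_rows --steps '[{"gripper": 1, "tx": 0, "ty": -1, "tz": 0, "twist": 0}, {"gripper": 1, "tx": 0, "ty": -2, "tz": 0, "twist": 0}, {"gripper": 1, "tx": 0, "ty": -2, "tz": 0, "twist": 0}]'

```text
time_s: 12.78
tool_pos: [548.4, -15.2, 47.4]
eef_rot: [0.998, 0.057, 0.0, -0.0]
ft_force: [0.1, -2.5, 1.9]
opening: -0.0
```

Call:
send_rows --steps '[{"gripper": 1, "tx": 0, "ty": -1, "tz": 0, "twist": 0}, {"gripper": 1, "tx": 0, "ty": -2, "tz": 0, "twist": 0}, {"gripper": 1, "tx": 0, "ty": -2, "tz": 0, "twist": 0}]'

```text
time_s: 13.15
tool_pos: [547.8, -12.8, 47.1]
eef_rot: [0.998, 0.057, -0.0, -0.0]
ft_force: [-0.3, -1.0, 0.2]
opening: -0.1
```

Call:
send_rows --steps '[{"gripper": 1, "tx": 0, "ty": -1, "tz": 0, "twist": 0}, {"gripper": 1, "tx": 0, "ty": -1, "tz": 0, "twist": 0}]'

```text
time_s: 13.4
tool_pos: [547.8, -12.1, 47.3]
eef_rot: [0.998, 0.057, -0.0, -0.0]
ft_force: [0.2, -0.4, -0.1]
opening: -0.1
```

Run:
```python
from h import *
show()
im=snap("scene","s9")[215:275,280:350].astype(float)
im=np.clip((im/255)**0.45*255,0,255).astype(np.uint8)
cv2.imwrite("pics/s9e.png",cv2.resize(im,None,fx=10,fy=10,interpolation=cv2.INTER_CUBIC))
```

```text
t 13.40 tcp [547.8 -12.1  47.3] box [-5.4 -6.8 47.3] yaw 6.5 tilt [-0.  0. -1.] F [ 0.2 -0.4 -0.1] open -0.1 q [-0.5  0.5  0.5  2.1 -0.4  0.7  0.4]
```

View pics/s9e.png

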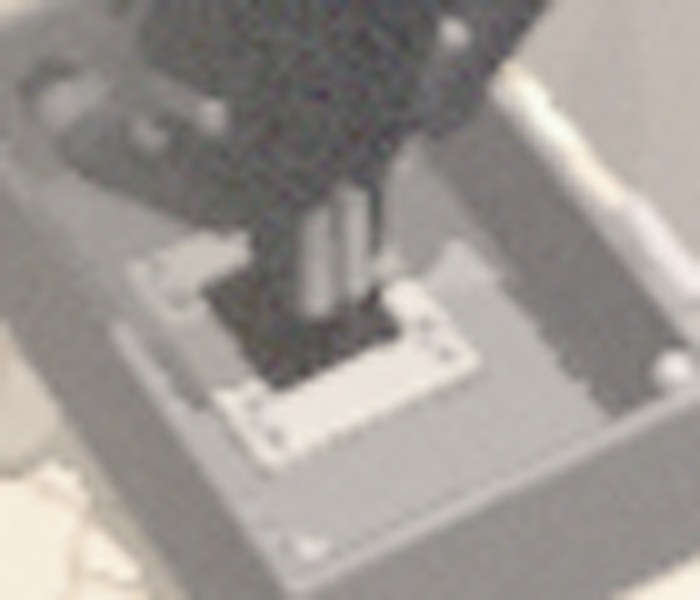

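Contact is gone after about 9 mm of travel, with a force peak of about 7 N. That fits a snap, so I'll back off and verify.

Call:
send_rows --steps '[{"gripper": 1, "tx": 0, "ty": 8, "tz": 0, "twist": 0}, {"gripper": 1, "tx": 0, "ty": 20, "tz": 0, "twist": 0}, {"gripper": 1, "tx": 0, "ty": 25, "tz": -40, "twist": 0}, {"gripper": 1, "tx": 0, "ty": 25, "tz": -100, "twist": 0}, {"gripper": 0.2, "tx": 0, "ty": 25, "tz": -160, "twist": 0}]'

```text
time_s: 14.08
tool_pos: [550.3, -38.6, 209.0]
eef_rot: [0.998, 0.056, -0.0, 0.0]
ft_force: [1.1, 0.7, 0.1]
opening: 17.2
```

Run:
```python
from h import *
show()
im=snap("scene","s10",(220,130,380,290),4)[225:265,290:335].astype(float)
im=np.clip((im/255)**0.45*255,0,255).astype(np.uint8)
cv2.imwrite("pics/s10e.png",cv2.resize(im,None,fx=16,fy=14,interpolation=cv2.INTER_CUBIC))
```

```text
t 14.07 tcp [550.3 -38.6 209. ] box [ -5.8 -33.3 209. ] yaw 6.4 tilt [-0. -0. -1.] F [1.1 0.7 0.1] open 17.2 q [-0.6  0.3  0.6  1.9 -0.2  1.   0.3]
```

View pics/s10e.png

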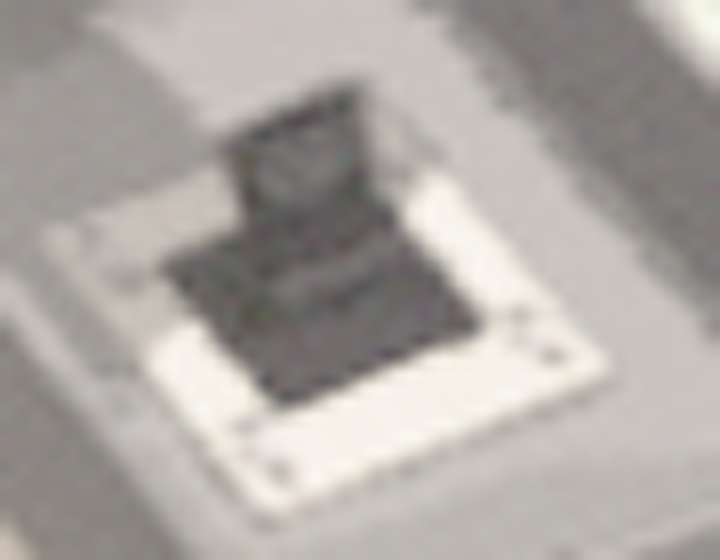

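View pics/s10.png

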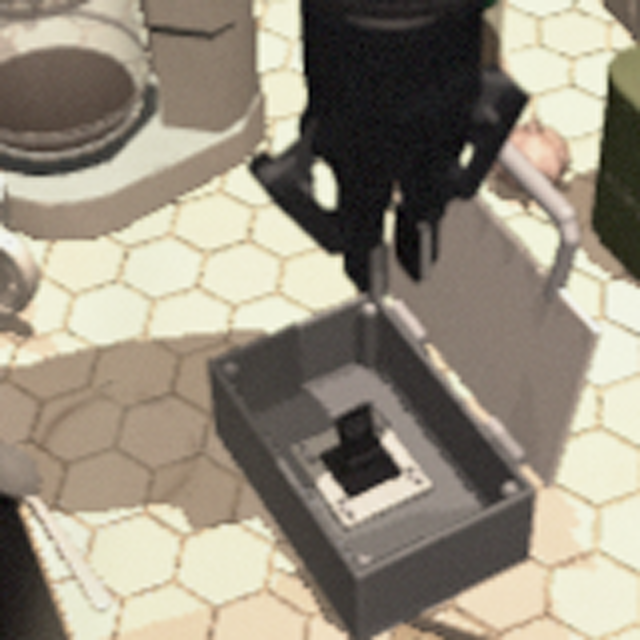

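The lever now clearly leans left, with its top at about (290,110) in the enlarged crop; it was at about (400,175) before. Next I grip the bar again.

Call:
send_rows --steps '[{"gripper": 0.2, "tx": 0, "ty": -15, "tz": -55, "twist": 0}, {"gripper": 0.2, "tx": 20, "ty": -33, "tz": -85, "twist": 0}, {"gripper": 0.2, "tx": 60, "ty": -33, "tz": -85, "twist": 0}, {"gripper": 0.2, "tx": 91, "ty": -33, "tz": -85, "twist": 0}, {"gripper": 0.2, "tx": 91, "ty": -33, "tz": -85, "twist": 0}]'

```text
time_s: 14.75
tool_pos: [638.8, 5.3, 291.5]
eef_rot: [0.998, 0.057, -0.0, 0.001]
ft_force: [-0.5, -0.4, -1.4]
opening: 34.2
```

Run:
```python
from h import *
to(w(86,0.3,198.5))
```

```text
t 14.75 tcp [638.8   5.3 291.5] box [ 86.9   0.7 291.5] yaw 6.5 tilt [-0. -0. -1.] F [-0.5 -0.4 -1.4] open 34.2 q [-0.6  0.4  0.6  1.6 -0.2  1.2  0.2]
shift to [638.    4.8 198.5] = [-0.8  0.3 93. ]
```

Call:
send_rows --steps '[{"gripper": 0.2, "tx": -0.5, "ty": 0, "tz": 40, "twist": 0}, {"gripper": 0.2, "tx": -0.5, "ty": 0, "tz": 62, "twist": 0}, {"gripper": 0.2, "tx": -0.5, "ty": 0, "tz": 78, "twist": 0}, {"gripper": 0.2, "tx": -0.5, "ty": 0, "tz": 93, "twist": 0}, {"gripper": 0.2, "tx": -0.5, "ty": 0, "tz": 93, "twist": 0}]'

```text
time_s: 15.38
tool_pos: [636.5, 5.7, 198.6]
eef_rot: [0.998, 0.057, -0.001, 0.0]
ft_force: [-0.4, -0.1, 0.1]
opening: 34.1
```

Call:
send_rows --steps '[{"gripper": 1, "tx": 0, "ty": 0, "tz": 0, "twist": 0}, {"gripper": 1, "tx": 0, "ty": 0, "tz": 0, "twist": 0}, {"gripper": 1, "tx": 0, "ty": 0, "tz": 0, "twist": 0}, {"gripper": 1, "tx": 0, "ty": 0, "tz": 0, "twist": 0}]' --force 25

```text
time_s: 15.88
tool_pos: [637.5, 5.8, 200.1]
eef_rot: [0.998, 0.057, 0.001, -0.0]
ft_force: [-0.1, -0.1, 5.9]
opening: 10.9
```

Run:
```python
from h import *
s,r=show()
p=b(s["tool_pos"])
# recorded tcp points on the opening arc (box frame) -> circle fit
Q=np.array([[-94.2,50],[-90.5,80.8],[-58,147.7],[-9.8,186.7],[47.8,202.9],[86.5,198.5],[p[0],p[2]]])
A=np.c_[2*Q,np.ones(len(Q))]; c=np.linalg.lstsq(A,(Q**2).sum(1),rcond=None)[0]
Rr=np.sqrt(c[2]+c[0]**2+c[1]**2); print("centre",c[:2],"R",Rr, np.hypot(*(Q-c[:2]).T)-Rr)
def arc(cx,cz,Rr):
    a0=np.arctan2(4,151)
    th=np.arctan2(p[2]-cz,-(p[0]-cx))-a0; print("theta now",th)
    for t in np.r_[np.arange(1.7,-0.01,-0.1)]:
        print("%.2f tx %.1f tz %.1f"%(t,cx-Rr*np.cos(a0+t)-p[0],-(cz+Rr*np.sin(a0+t)-p[2])))
arc(c[0],c[1],Rr)
```

```text
t 15.88 tcp [637.5   5.8 200.1] box [ 85.6   1.4 200.1] yaw 6.5 tilt [ 0.  0. -1.] F [-0.1 -0.1  5.9] open 10.9 q [-0.6  0.5  0.6  1.8 -0.3  1.   0.3]
centre [57.7 50.9] R 151.4746666787983 [ 0.4 -0.3 -0.6  0.2  0.9 -1.1  0.4]
theta now 1.7291707480096177
1.70 tx -4.4 tz -0.4
1.60 tx -19.5 tz -2.0
1.50 tx -34.6 tz -2.1
1.40 tx -49.7 tz -0.6
1.30 tx -64.6 tz 2.3
1.20 tx -79.0 tz 6.7
1.10 tx -93.0 tz 12.5
1.00 tx -106.3 tz 19.7
0.90 tx -118.9 tz 28.2
0.80 tx -130.5 tz 37.8
0.70 tx -141.1 tz 48.6
0.60 tx -150.6 tz 60.4
0.50 tx -158.9 tz 73.1
0.40 tx -165.8 tz 86.6
0.30 tx -171.4 tz 100.7
0.20 tx -175.5 tz 115.2
0.10 tx -178.2 tz 130.1
-0.00 tx -179.3 tz 145.2
```

Call:
send_rows --steps '[{"gripper": 1, "tx": -4.5, "ty": 0, "tz": -2, "twist": 0}, {"gripper": 1, "tx": -19.5, "ty": 0, "tz": -3.5, "twist": 0}, {"gripper": 1, "tx": -34.5, "ty": 0, "tz": -3.5, "twist": 0}, {"gripper": 1, "tx": -49.5, "ty": 0, "tz": -2, "twist": 0}, {"gripper": 1, "tx": -64.5, "ty": 0, "tz": 1, "twist": 0}]'

```text
time_s: 16.5
tool_pos: [571.6, -1.5, 198.2]
eef_rot: [0.998, 0.057, 0.0, -0.0]
ft_force: [1.8, 0.3, 1.1]
opening: 10.7
```

```bash
cat > a.py <<'E'
from h import *
s,r=show(); p=b(s["tool_pos"]); F=s["ft_force"]
c=(57.7,50.9); d=np.array([p[0]-c[0],p[2]-c[1]]); n=np.linalg.norm(d); f=np.array([F@ex,F[2]])
print("R",n,"theta",np.arctan2(d[1],-d[0])-.0265,"Frad",f@d/n,"Ftan(closing dir)",f@np.array([-d[1],d[0]])/n)
E
python3 a.py
```

```text
t 16.50 tcp [571.6  -1.5 198.2] box [ 19.4   1.3 198.2] yaw 6.5 tilt [ 0.  0. -1.] F [1.8 0.3 1.1] open 10.7 q [-0.6  0.3  0.6  1.9 -0.2  1.   0.2]
R 152.24083543337315 theta 1.2899438693897578 Frad 0.59706997615432 Ftan(closing dir) -2.0228795364232095
```

Call:
send_rows --steps '[{"gripper": 1, "tx": -14.5, "ty": 0, "tz": 4.5, "twist": 0}, {"gripper": 1, "tx": -28.5, "ty": 0, "tz": 10, "twist": 0}, {"gripper": 1, "tx": -41.5, "ty": 0, "tz": 17.5, "twist": 0}, {"gripper": 1, "tx": -54.5, "ty": 0, "tz": 26, "twist": 0}, {"gripper": 1, "tx": -66, "ty": 0, "tz": 35.5, "twist": 0}]'

```text
time_s: 17.12
tool_pos: [506.3, -8.8, 162.1]
eef_rot: [0.998, 0.057, -0.0, -0.0]
ft_force: [2.3, 1.9, -0.8]
opening: 10.8
```

```bash
python3 a.py
```

```text
t 17.12 tcp [506.3  -8.8 162.1] box [-46.4   1.  162.1] yaw 6.5 tilt [-0.  0. -1.] F [ 2.3  1.9 -0.8] open 10.8 q [-0.7  0.3  0.6  2.1 -0.2  0.9  0.2]
R 152.31793568845308 theta 0.7921214404461734 Frad -2.3128803376373366 Ftan(closing dir) -1.2534854142203886
```

Call:
send_rows --steps '[{"gripper": 1, "tx": -10, "ty": 0, "tz": 11, "twist": 0}, {"gripper": 1, "tx": -19.5, "ty": 0, "tz": 23, "twist": 0}, {"gripper": 1, "tx": -28, "ty": 0, "tz": 35.5, "twist": 0}, {"gripper": 1, "tx": -35, "ty": 0, "tz": 49, "twist": 0}, {"gripper": 1, "tx": -40.5, "ty": 0, "tz": 63, "twist": 0}]'

```text
time_s: 17.75
tool_pos: [466.6, -13.5, 98.9]
eef_rot: [0.998, 0.057, -0.0, 0.0]
ft_force: [2.8, 4.1, 0.6]
opening: 10.8
```

```bash
python3 a.py
```

```text
t 17.75 tcp [466.6 -13.5  98.9] box [-86.3   0.6  98.9] yaw 6.5 tilt [-0. -0. -1.] F [2.8 4.1 0.6] open 10.8 q [-0.6  0.3  0.6  2.2 -0.3  0.7  0.3]
R 151.78322287685728 theta 0.2949738737142531 Frad -2.8714915889404447 Ftan(closing dir) -1.5916013063288263
```

Call:
send_rows --steps '[{"gripper": 1, "tx": -3.5, "ty": 0, "tz": 12, "twist": 0}, {"gripper": 1, "tx": -5, "ty": 0, "tz": 22, "twist": 0}, {"gripper": 1, "tx": -6, "ty": 0, "tz": 30, "twist": 0}, {"gripper": 1, "tx": -7, "ty": 0, "tz": 37, "twist": 0}, {"gripper": 1, "tx": -7, "ty": 0, "tz": 42, "twist": 0}]'

```text
time_s: 18.38
tool_pos: [458.9, -14.5, 57.0]
eef_rot: [0.998, 0.057, -0.001, 0.0]
ft_force: [-7.6, 1.3, 2.4]
opening: 10.9
```

```bash
python3 a.py
```

```text
t 18.38 tcp [458.9 -14.5  57. ] box [-94.1   0.5  57. ] yaw 6.5 tilt [-0. -0. -1.] F [-7.6  1.3  2.4] open 10.9 q [-0.6  0.4  0.5  2.2 -0.3  0.6  0.3]
R 151.8845386232276 theta 0.013377799709646341 Frad 7.537201488506171 Ftan(closing dir) -2.1233474890803623
```

Call:
send_rows --steps '[{"gripper": 1, "tx": -1, "ty": 0, "tz": 2, "twist": 0}, {"gripper": 1, "tx": -1, "ty": 0, "tz": 4, "twist": 0}, {"gripper": 1, "tx": -1, "ty": 0, "tz": 5, "twist": 0}, {"gripper": 1, "tx": -1, "ty": 0, "tz": 5, "twist": 0}]'

```text
time_s: 18.88
tool_pos: [458.8, -14.5, 52.8]
eef_rot: [0.998, 0.057, -0.0, -0.0]
ft_force: [-6.0, 2.0, 4.6]
opening: 10.9
```

```bash
python3 a.py
```

```text
t 18.88 tcp [458.8 -14.5  52.8] box [-94.2   0.5  52.8] yaw 6.5 tilt [-0.  0. -1.] F [-6.   2.   4.6] open 10.9 q [-0.6  0.4  0.5  2.2 -0.4  0.6  0.4]
R 151.88594233100736 theta -0.013742133291688488 Frad 5.78525074731106 Ftan(closing dir) -4.49303796106555
```

Call:
send_rows --steps '[{"gripper": 1, "tx": -1, "ty": 0, "tz": 1, "twist": 0}, {"gripper": 1, "tx": -1, "ty": 0, "tz": 2, "twist": 0}, {"gripper": 1, "tx": -1, "ty": 0, "tz": 2, "twist": 0}]'

```text
time_s: 19.25
tool_pos: [458.8, -14.5, 52.0]
eef_rot: [0.998, 0.057, 0.001, -0.001]
ft_force: [-11.0, 1.7, 39.1]
opening: 11.0
```

```bash
python3 a.py
```

```text
t 19.25 tcp [458.8 -14.5  52. ] box [-94.2   0.5  52. ] yaw 6.5 tilt [ 0.  0. -1.] F [-11.    1.7  39.1] open 11.0 q [-0.6  0.4  0.5  2.2 -0.4  0.6  0.4]
R 151.90540516035426 theta -0.019302376657426346 Frad 11.011423350294608 Ftan(closing dir) -39.04686725561658
```

Call:
send_rows --steps '[{"gripper": 1, "tx": 0, "ty": 0, "tz": -1.2, "twist": 0}]'

```text
time_s: 19.38
tool_pos: [458.7, -14.5, 52.7]
eef_rot: [0.998, 0.057, 0.001, -0.0]
ft_force: [-1.3, 2.8, 0.9]
opening: 10.7
```

Call:
send_rows --steps '[{"gripper": 0.2, "tx": 0, "ty": 0, "tz": 0, "twist": 0}, {"gripper": 0.2, "tx": 0, "ty": 0, "tz": 0, "twist": 0}, {"gripper": 0.2, "tx": 0, "ty": 0, "tz": 0, "twist": 0}]'

```text
time_s: 19.75
tool_pos: [458.2, -14.6, 52.0]
eef_rot: [0.998, 0.057, 0.0, 0.0]
ft_force: [-1.4, -0.0, -0.6]
opening: 34.1
```

```bash
python3 a.py
```

```text
t 19.75 tcp [458.2 -14.6  52. ] box [-94.8   0.5  52. ] yaw 6.5 tilt [ 0. -0. -1.] F [-1.4 -0.  -0.6] open 34.1 q [-0.6  0.4  0.5  2.2 -0.4  0.6  0.4]
R 152.4634077944597 theta -0.01949502688734946 Frad 1.4252781746138454 Ftan(closing dir) 0.573250819139376
```

Call:
send_rows --steps '[{"gripper": 0.2, "tx": 0, "ty": 0, "tz": -15, "twist": 0}, {"gripper": 0.2, "tx": 0, "ty": 0, "tz": -40, "twist": 0}, {"gripper": 0.2, "tx": 0, "ty": 0, "tz": -90, "twist": 0}, {"gripper": 0.2, "tx": 0, "ty": 0, "tz": -140, "twist": 0}, {"gripper": 0.2, "tx": 0, "ty": 0, "tz": -195, "twist": 0}]'

```text
time_s: 20.38
tool_pos: [457.6, -15.1, 249.3]
eef_rot: [0.998, 0.056, -0.0, 0.0]
ft_force: [-0.3, 0.2, 0.7]
opening: 34.1
```

Call:
send_rows --steps '[{"gripper": 0.2, "tx": 0, "ty": 0, "tz": 0, "twist": 0}, {"gripper": 0.2, "tx": 0, "ty": 0, "tz": 0, "twist": 0}]'

```text
time_s: 20.62
tool_pos: [457.8, -14.5, 247.3]
eef_rot: [0.998, 0.057, 0.0, -0.0]
ft_force: [-0.5, 0.4, 0.3]
opening: 34.0
```

Run:
```python
from h import *
show()
im=snap("scene","s11",(250,190,370,300),5)
a=cv2.imread("pics/scene0.png")
d=cv2.absdiff(a,im).max(2); cv2.imwrite("pics/diff.png",d)
S=lambda u,v:((u+.5)/5-.5+250,(v+.5)/5-.5+190)
```

```text
t 20.62 tcp [457.8 -14.5 247.3] box [-95.2   0.6 247.3] yaw 6.5 tilt [ 0.  0. -1.] F [-0.5  0.4  0.3] open 34.0 q [-0.8  0.   0.7  2.1 -0.   1.   0. ]
```

View pics/s11.png

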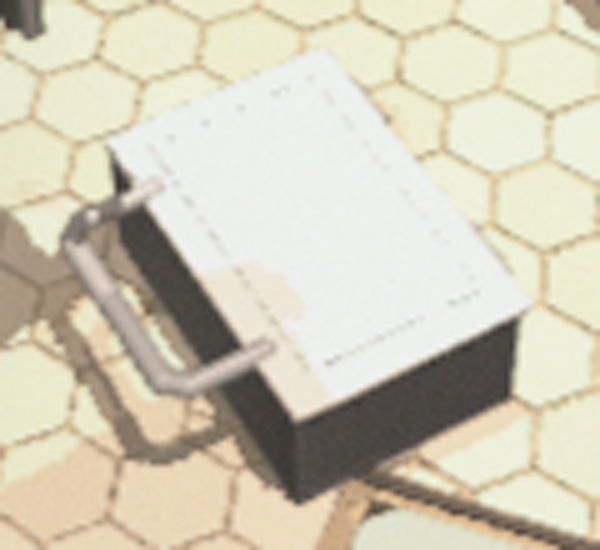

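View pics/s11_full.png

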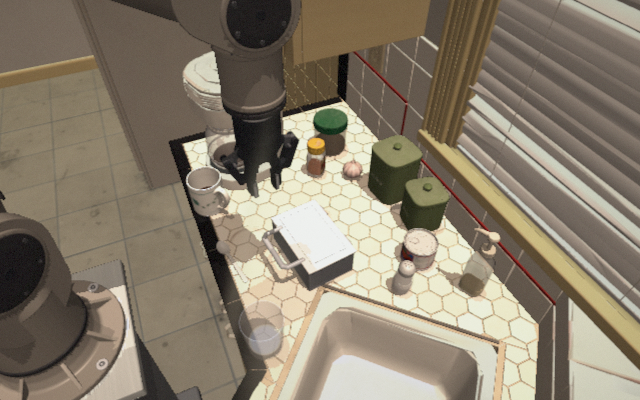

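View pics/diff.png

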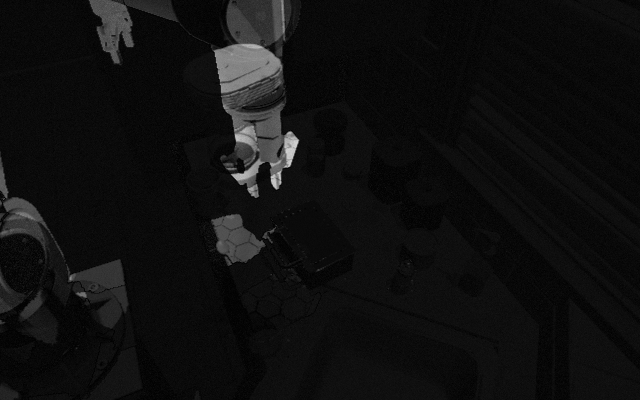

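The bar bends are at the same crop pixels as at the start, about (72,240) and (168,385), so the cover is shut. The difference image shows only the arm and its shadow.

Run:
```python
from bench import ctrl
print(ctrl.hand_in())
```

```text
the job is handed in; nothing more can be done
None
```

The job is done and handed in at about 20.7 s. The cover was opened and shut again, and the lever was switched on. No verdict was reported.

- **Opening:** I gripped the bar and swung the cover to about 1.73 rad, estimated from the tool position on its arc.
- **Lever:** I felt for it with the closed fingertips. The highest reading was about 7 N sideways (about 8 N with the upward part), after which contact vanished. The picture then showed the lever leaning left.
- **Shutting:** I lowered the cover at about 0.8 rad/s and slower near the end, then let go and raised the arm clear.

**Last checks:**
- The cover edges and bar lie on the same pixels as at the start.
- The force on the tool reads about zero.
- The difference from the first picture shows only the arm and its shadow. A strip by the mug and coffee maker was partly behind the arm.

**Things that disagreed or fell short:**
- Pressing the cover home briefly read 39 N upward on the fingers, more than I intended. I backed off before letting go.
- The box seemed to lie about 1.5 mm nearer the robot than I measured.
- The lever could not be seen again once the cover was shut.

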